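# Fit two interlocking board carriers into a sloping test fixture

## Task

Fit the two S-shaped board carriers into the recess of the sloping test fixture, the orange one in the lower seat and the blue one in the upper seat, so that they interlock and both lie fully home, flush with the frame. They fit the outline either way round, but a keying rail on the recess floor lets them drop home only one way: if a carrier stays proud, lift it, turn it half round and try again. Leave the multimeter, the spray can and the parts bin where they stand.

Things in the scene. Friction and masses are not known exactly. Their poses are not given: they have to be found in the camera images.
- orange_carrier: S-shaped orange plate with two small circuit boards, 0.17 to 0.31 kg, 119 mm long (y), 79 mm over the step (x), 20 mm thick, lying on the bench. Origin: centre of underside, z up. Half y<0 spans x -39.7..19.7 mm, half y>0 spans x -19.7..39.7 mm: same outline after a half turn. Bottom 4 mm of the edges is stepped in 1.5 mm as lead-in.
- blue_carrier: S-shaped blue plate with two small circuit boards, 0.17 to 0.31 kg, 119 mm long (y), 79 mm over the step (x), 20 mm thick, lying on the bench. Origin: centre of underside, z up. Half y<0 spans x -39.7..19.7 mm, half y>0 spans x -19.7..39.7 mm: same outline after a half turn. Bottom 4 mm of the edges is stepped in 1.5 mm as lead-in.
- orange_grip (a point): centre of the grey grip rib on top of the orange carrier: rib 14 mm wide (carrier's y), 26 mm long (its x), from 20 to 48 mm above the underside; this point is 34 mm above the underside
- blue_grip (a point): centre of the grey grip rib on top of the blue carrier: rib 14 mm wide (carrier's y), 26 mm long (its x), from 20 to 48 mm above the underside; this point is 34 mm above the underside
- orange_groove (a point): orange carrier's keying groove, 14 mm wide, 10 mm deep, right through the underside along the carrier's x at its y=+30 mm, under the half with a small white square on top; the other half has none. Point: middle of the groove, level with the underside
- blue_groove (a point): blue carrier's keying groove, 14 mm wide, 10 mm deep, right through the underside along the carrier's x at its y=+30 mm, under the half with a small white square on top; the other half has none. Point: middle of the groove, level with the underside
- lower_seat (a point): lower (farther from the robot) seat of the sloping recess: point on its floor, where the orange carrier's origin belongs, z axes parallel, carrier's y along the seat's +y or -y as the key rail demands. Axes: x up the slope (towards the robot), y level across, z square out of the floor, leaning 25 degrees away from the robot. 
- upper_seat (a point): upper (nearer the robot) seat of the sloping recess: point on its floor, where the blue carrier's origin belongs, z axes parallel, carrier's y along the seat's +y or -y as the key rail demands. Axes: x up the slope (towards the robot), y level across, z square out of the floor, leaning 25 degrees away from the robot. 60 mm up the slope from the lower, no wall between.
- recess: sloping frame, aluminium, black floor; origin: middle of the recess floor, axes as the seats. Recess 20 mm deep (a home carrier is flush), stepped to the two carriers' joint outline, 1 to 2 mm play, walls 12 mm. Black key rail 10 mm wide, 8 mm high runs up the floor at y=+30 or y=-30 mm, same for both seats, side unknown. A carrier with its groove on the other side stops 8 mm proud.
- multimeter: yellow multimeter lying on the bench, 185 x 90 x 40 mm, origin at the centre of its underside; leave alone
- spray_can: upright spray can, 58 mm across, 170 mm high, origin at the centre of its underside; leave alone
- parts_bin: low open blue parts bin, 80 x 160 x 50 mm, origin at the centre of its underside; leave alone

How it is judged:
By the outcome, as a careful person would: the job done as asked, in the order asked, and still so for the second after the job is handed in, with the robot touching nothing.
It also fails if it takes over 72 s, if anything falls off the work surface, if the arm or the gripper's body presses on something with over 40 N, if the wrist force passes 120 N, or if a joint passes its speed limit or range.

## Robot

A 6-joint arm with a two-finger parallel gripper is mounted at the origin on the work surface. World frame = base frame: x ahead of the robot, y to its left, z up, the work surface at z = 0. Lengths are in mm, angles in rad, forces in N, time in s.
With the tool pointing down it reaches from about 350 to 975 mm from the base axis. Payload 17.4 kg.
Tool frame: the origin (TCP) lies midway between the tips of the shut fingers; the grasp point (between the pads) lies 19 mm behind it; z points along the fingers, y is the line along which they close (so a half turn about z gives the same grasp; the last joint's range is limited). The gripper opens to 85 mm and grips with 20 to 120 N. Pads are 22 mm wide; open, the fingers measure 114 mm over their backs; the gripper's body (76 mm by 85 mm) begins 54 mm behind the grasp point. The pads swing forward as they close: fully open they stand 13 mm farther back than shut.
Start: joints at [-1.222, 0.116, 1.442, -0, 1.584, -0.038], TCP at [254.619, -625.141, 231.303] pointing down, gripper open.
Joint ranges: [-2.83, 2.83], [-0.83, 2.19], [0.07, 2.5], [-1.14, 4.28], [0.01, 3], [-2.97, 2.97]. Speed limits (rad/s): [1.89, 1.89, 2.22, 3.14, 3.14, 3.14].

## Interface

Orientations are given as [roll, pitch, yaw] about the fixed x, y, z axes, in that order (R = Rz(yaw) Ry(pitch) Rx(roll)).
In Python, from station import bot, viewer, sense gives the robot as it stands (bot), with the cameras (viewer) and the readings as plain functions.
- The arm moves only by the shell command python3 inch.py 'ROWS'. ROWS is a JSON object with one list for each field, all of the same length, 1 to 12, a row being the entries at one place: finger_gap (the finger opening in mm), sx, sy, sz (the shift in mm), rx, ry, rz (a rotation vector in rad); each row shifts and turns the commanded pose from where the row before left it, along the tool's axes as they then stand; what a row does not reach is not made up. A row lasts 1/8 s, in which the tool goes at most 62.5 mm and 0.188 rad, less where a joint would pass 70% of its speed; a pose out of reach is approached as far as the arm can. The fingers move at their own pace and stop on an object; the grip force is fixed at half the most. Time passes only in rows, so rows that do not move let the fingers close. It prints the time, the measured TCP pose, the force, the opening and the grip force at its end. Input that does not fit is refused with a message, and nothing moves.
- sense(): the state, without advancing time (a new reading comes with each control period).
- viewer.capture(name): name is "side" or "top"; returns a dict with "frame" (384x512x3 uint8, red, green, blue), "range_z" (384x512 float32, mm along the optical axis (not along the pixel's ray), 0 where there is no reading), "fx", "fy", "cx", "cy" (pixels), "origin" and "attitude" of the camera in the world. Camera axes: x right, y down, z forward; pixel columns grow to the right and rows downward; lengths in mm; the calibration is good to about 2 mm. A picture is of the moment at which its call begins.
- bot.job_done(): hands the job in; it is judged then, once.
The state is a dict: "t": time; "q": joint angles; "joint_velocities": joint speeds; "joint_efforts": joint torques, N m; "ee_pos": TCP position; "ee_rot": TCP orientation; "contact_force": force on the tool from outside, world axes, zero at the start; "torque": the same for the moment, N m; "width": finger opening in mm; "gripper_force": force on a finger pad.
Only numpy, scipy, OpenCV 4.12 (cv2) and the standard library are available. Lean on these libraries where they do the work, as an engineer would, in place of code of your own. Each camera call takes 0.05 s, during which the arm holds its last target. There are 200 camera calls.

## Working session

There is one attempt and no reset: what is moved stays moved. The work goes in short steps, Python scripts to look and compute and a shell command to move; the robot and the scene stay as the last step left them, time stands still between calls to the robot, and variables do not carry over. Pictures are saved under pics/ and viewed, at most 10 in all, crops included, and the job is handed in when it is done.

```bash
ls; mkdir -p pics
python3 - <<'E'
from station import bot, viewer, sense
import cv2,pickle,numpy as np
s=sense();print(s['t'],s['ee_pos'],s['ee_rot'],s['width'])
for n in('side','top'):
    c=viewer.capture(n);pickle.dump(c,open(f'pics/{n}0.pkl','wb'))
    cv2.imwrite(f'pics/{n}0.png',c['frame'][:,:,::-1]);print(n,c['origin'],np.array(c['attitude']),c['fx'],c['cx'],c['cy'],(c['range_z']>0).mean())
E
```

```text
inch.py
pics
station.py
0.0 [ 254.54578353 -624.9515144   230.51456724] [-3.14036664e+00 -5.59276623e-05  3.86771809e-01] 85.64600305963378
side [284.1897639  780.05756805 807.34450229] [-2.2942541  -0.01547069 -2.75587417] 465.59042180014154 260.3321701269572 192.93629044513014 0.9962870279947916
top [ 570.65827725   29.80713068 1061.33116579] [-3.10023476 -0.00895234 -1.59962689] 410.6227962658123 258.8521308141161 200.92095112264025 0.9958852132161459
```

View pics/side0.png

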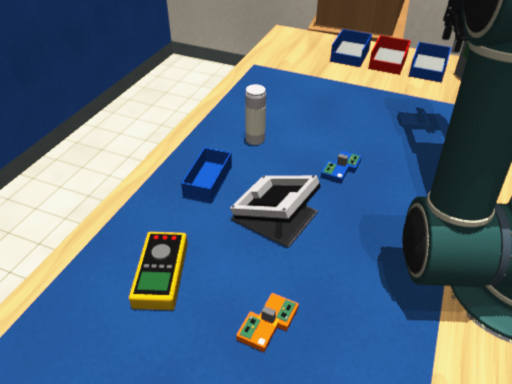

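View pics/top0.png

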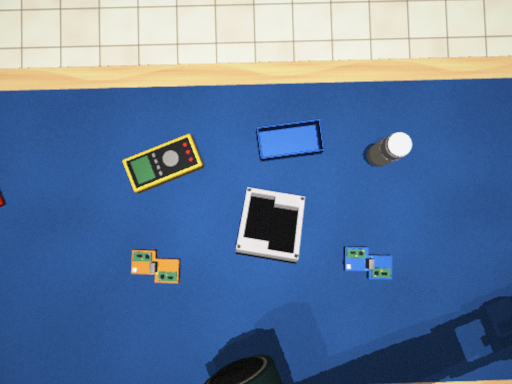

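The side view shows orange at (268,320), blue at (341,167) and the fixture at (280,200). In the top view orange is at (155,267), blue at (369,263) and the recess at (271,225). The white squares are on the image-left (+Y) half of each carrier. Next I measure these positions and look for the rail.

```bash
cat > h.py <<'E'
import numpy as np,cv2,pickle
from scipy.spatial.transform import Rotation as R
def load(n): return pickle.load(open(f'pics/{n}.pkl','rb'))
def cloud(c):
    z=c['range_z'].astype(float);v,u=np.indices(z.shape)
    p=np.stack([(u-c['cx'])/c['fx']*z,(v-c['cy'])/c['fy']*z,z],-1)
    return p@R.from_euler('xyz',c['attitude']).as_matrix().T+np.array(c['origin'])
def ray(c,uv,h):
    uv=np.atleast_2d(uv);d=np.stack([(uv[:,0]-c['cx'])/c['fx'],(uv[:,1]-c['cy'])/c['fy'],np.ones(len(uv))],-1)@R.from_euler('xyz',c['attitude']).as_matrix().T
    o=np.array(c['origin']);return o+d*((h-o[2])/d[:,2])[:,None]
def proj(c,p):
    q=(np.atleast_2d(p)-np.array(c['origin']))@R.from_euler('xyz',c['attitude']).as_matrix()
    return np.stack([q[:,0]/q[:,2]*c['fx']+c['cx'],q[:,1]/q[:,2]*c['fy']+c['cy']],-1)
E
python3 - <<'E'
from h import *
np.set_printoptions(precision=1,suppress=True)
for n in('side0','top0'):
    c=load(n);P=cloud(c);hsv=cv2.cvtColor(c['frame'],cv2.COLOR_RGB2HSV)
    print(n)
    tab=P[300:330,150:200] if n=='side0' else P[300:330,60:180]
    print('bench z',np.median(tab[...,2]),tab[...,2].std())
    X,Y,Z=P[...,0],P[...,1],P[...,2]
    for nm,(x,y) in dict(o=(430,290),b=(430,-230)).items():
        reg=(abs(X-x)<90)&(abs(Y-y)<90)&(Z>10)
        print(nm,reg.sum(),'centroid',P[reg].mean(0),'z pct',np.percentile(Z[reg],[5,50,95,99]))
        top=reg&(Z>13)&(Z<28); rr=cv2.minAreaRect(P[top][:,:2].astype(np.float32)); print('  rect',rr)
        rib=reg&(Z>36); print('  rib',rib.sum(),P[rib].mean(0),cv2.minAreaRect(P[rib][:,:2].astype(np.float32)))
        m=(hsv[...,1]<60)&(hsv[...,2]>200)&reg; 
        if m.any(): print('  white',P[m].mean(0))
    c4=np.hstack([cv2.resize(c['frame'][150:300,200:350] if n=='side0' else c['frame'][175:275,220:320],(600,600),interpolation=cv2.INTER_CUBIC)])
    if n=='top0': cv2.imwrite('pics/rec.png',np.clip(c4[:,:,::-1].astype(float)*3,0,255).astype(np.uint8))
c=load('top0');print(cloud(c)[195:262:5,245:303:6,2])
E
```

```text
side0
bench z 2.328232934980065 46.94385629859504
o 1773 centroid [453.6 294.3  23.5] z pct [16.1 22.  45.9 50.3]
  rect ((454.57427978515625, 287.87615966796875), (121.83430480957031, 79.28034973144531), 84.99905395507812)
  rib 135 [453.4 290.4  46.4] ((454.0345153808594, 288.13299560546875), (16.15825653076172, 25.561607360839844), 83.74361419677734)
  white [448.6 338.8  21.7]
b 693 centroid [ 446.9 -239.3   24. ] z pct [13.4 22.5 46.9 51. ]
  rect ((448.0200500488281, -249.95404052734375), (126.4601058959961, 79.65724182128906), 86.68975830078125)
  rib 65 [ 447.3 -247.3   45.7] ((446.9161071777344, -248.0528106689453), (14.937621116638184, 27.036779403686523), 75.6710433959961)
  white [ 440.4 -199.3   21.8]
top0
bench z 0.27859854824180275 68.37602789765756
o 1156 centroid [458.1 285.5  22. ] z pct [16.5 20.4 44.9 49.1]
  rect ((458.0116882324219, 286.8449401855469), (122.58165740966797, 77.9654312133789), 83.51158905029297)
  rib 74 [457.9 286.1  46.7] ((457.85528564453125, 286.6779479980469), (13.938695907592773, 24.806026458740234), 86.91305541992188)
  white [449.9 336.7  
[... 529 characters left out ...]
 52.8]
 [ 68.3  46.4  43.4  41.2  39.1  39.3  36.9  38.9  39.3  58.6]
 [ 75.4  49.   48.7  47.   50.4  47.9  44.8  45.5  42.2  65.7]
 [ 77.1  57.7  64.5  52.4  54.2  52.   51.4  47.5  51.7  68.9]
 [ 65.4  60.   74.7  59.   59.3  60.9  56.7  52.7  56.5  75.9]
 [ 66.8  69.2  73.3  64.6  63.   58.4  64.9  63.3  60.3  79.9]
 [ 75.2  74.2  80.3  69.2  69.1  68.6  65.3  66.9  68.5  87.5]
 [100.  101.9 100.9 100.   75.2  72.6  69.5  70.6  71.2  93.5]
 [108.6 103.3 105.7 101.7  81.1  77.2  79.7  79.2  83.3   5.2]
 [110.3 111.1 110.5 107.9 105.8 107.5  82.9  83.1 101.4   0.9]
 [  0.3  84.5  91.4  99.2 105.8 112.9 108.4 108.5 105.2  -0. ]
 [  3.7   0.2   1.5   2.2   0.2   1.7  86.1  91.9  98.    3.3]]
```

View pics/rec.png

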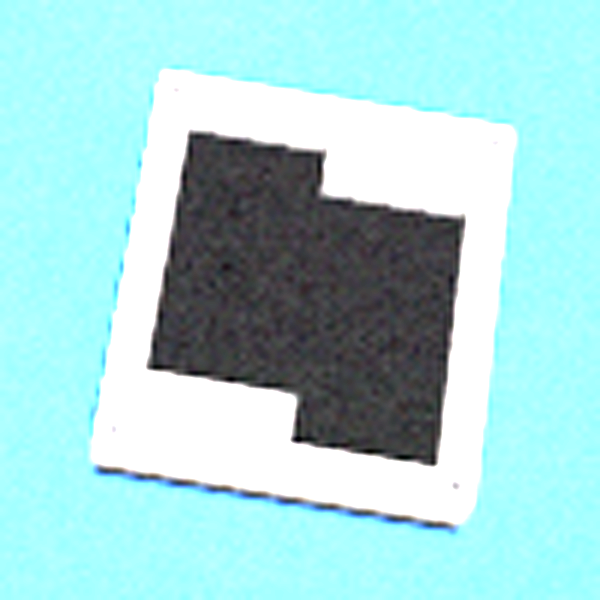

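The enhanced crop shows the stepped recess, with its outline corners at about (190,132), (325,152), (463,215), (437,464), (292,440) and (150,368). The rail can't be seen there, so I fit planes to the depth data.

```bash
cat > rec.py <<'E'
from h import *
np.set_printoptions(precision=3,suppress=True)
for n in('side0','top0'):
    c=load(n);P=cloud(c);hsv=cv2.cvtColor(c['frame'],cv2.COLOR_RGB2HSV)
    X,Y,Z=np.moveaxis(P,-1,0)
    box=(X>420)&(X<680)&(Y>-120)&(Y<140)&(Z>22)&(Z<130)
    rim=(box&(hsv[...,1]<60)&(hsv[...,2]>110)).astype(np.uint8)
    fl=box&(hsv[...,2]<70)
    pts=P[rim>0]
    tz=np.array([np.sin(np.radians(25)),0,np.cos(np.radians(25))])
    k=np.ones(len(pts),bool);ctr=pts.mean(0);d=np.median((pts-ctr)@tz)
    k=abs((pts-ctr)@tz-np.percentile((pts-ctr)@tz,70))<8
    for _ in range(6):
        o=pts[k].mean(0);N=np.linalg.svd(pts[k]-o)[2][2];N*=np.sign(N[2]);r=(pts-o)@N;k=abs(r)<4
    print(n,'rim normal',N,'tilt',np.degrees(np.arccos(N[2])),'std',r[k].std(),k.sum())
    # cast the pixel rays of the rim's outer contour onto rim plane
    mask=((rim>0)&(abs((P-o)@N)<5)).astype(np.uint8)
    mask=cv2.morphologyEx(mask,cv2.MORPH_CLOSE,np.ones((3,3)))
    cs,_=cv2.findContours(mask,cv2.RETR_CCOMP,cv2.CHAIN_APPROX_NONE)
    cs=sorted(cs,key=cv2.contourArea)[::-1][:2]
    Rc=R.from_euler('xyz',c['attitude']).as_matrix();O=np.array(c['origin'])
    def onp(uv):
        d=np.stack([(uv[:,0]-c['cx'])/c['fx'],(uv[:,1]-c['cy'])/c['fy'],np.ones(len(uv))],-1)@Rc.T
        return O+d*(((o-O)@N)/(d@N))[:,None]
    yl=np.cross(N,[0,0,1.]);yl/=np.linalg.norm(yl)  # level
    yl*=-np.sign(yl[1]);xs=np.cross(yl,N)
    for cc in cs:
        q=onp(cc[:,0].astype(float));ab=np.stack([(q-o)@xs,(q-o)@yl],-1).astype(np.float32)
        rr=cv2.minAreaRect(ab);print(' rect',rr,'centre world',o+xs*rr[0][0]+yl*rr[0][1])
    print(' level axis y',yl,'yaw of seat x',np.degrees(np.arctan2(xs[1],xs[0])))
    fp=P[fl];f=(fp-o)@N;cw=np.array(o)
    rr=cv2.minAreaRect(np.stack([(onp(cs[0][:,0].astype(float))-o)@xs,(onp(cs[0][:,0].astype(float))-o)@yl],-1).astype(np.float32))
    a=(fp-o)@xs-rr[0][0];b=(fp-o)@yl-rr[0][1]
    for lo in range(-60,60,5):
        m=(b>=lo)&(b<lo+5)&(abs(a)<60)&(f<-8);print((lo,round(float(np.median(f[m])),1),int(m.sum())) if m.any() else lo,end=' ')
    print()
E
python3 rec.py
```

```text
side0 rim normal [ 0.415 -0.081  0.906] tilt 24.99427526920908 std 1.3711473127685525 963
 rect ((-4.6273956298828125, 5.837211608886719), (172.84324645996094, 151.25027465820312), 1.4155198335647583) centre world [555.556  -3.651  79.434]
 rect ((-5.919803619384766, 7.053386688232422), (123.72367095947266, 138.12217712402344), 89.63065338134766) centre world [556.474  -5.068  78.888]
 level axis y [-0.191 -0.982  0.   ] yaw of seat x 168.98566216842457
(-60, -62.3, 12) (-55, -57.0, 11) -50 -45 -40 (-35, -13.6, 44) (-30, -11.9, 50) (-25, -12.3, 11) -20 (-15, -19.1, 13) (-10, -19.6, 29) (-5, -19.4, 28) (0, -19.6, 29) (5, -19.7, 26) (10, -19.1, 26) (15, -19.4, 24) (20, -19.5, 19) (25, -19.8, 28) (30, -19.3, 29) (35, -19.7, 33) (40, -19.2, 30) (45, -19.3, 34) (50, -19.5, 35) (55, -19.4, 32) 
top0 rim normal [ 0.414 -0.083  0.907] tilt 24.971849855403445 std 1.5910812658198654 1553
 rect ((-4.805625915527344, 0.5003433227539062), (168.43988037109375, 145.71383666992188), 0.18043890595436096) centre world [561.066  -7.834  76.705]
 rect ((-4.741859436035156, 0.25875091552734375), (143.44854736328125, 125.37352752685547), 0.29391229152679443) centre world [561.057  -7.586  76.732]
 level axis y [-0.196 -0.981  0.   ] yaw of seat x 168.71444628911087
(-60, -19.9, 51) (-55, -20.0, 74) (-50, -20.1, 76) (-45, -19.9, 77) (-40, -20.3, 76) (-35, -13.0, 73) (-30, -13.0, 77) (-25, -20.0, 77) (-20, -20.2, 78) (-15, -19.9, 75) (-10, -20.0, 77) (-5, -19.3, 75) (0, -19.9, 77) (5, -19.9, 85) (10, -19.7, 86) (15, -20.2, 83) (20, -19.9, 84) (25, -20.0, 83) (30, -19.7, 87) (35, -19.9, 83) (40, -19.9, 87) (45, -19.8, 82) (50, -20.0, 83) (55, -19.7, 88)
```

The rail shows clearly at seat y = -30 (the world +Y side). Both carriers already have their groove on that side, so no half turn is needed. Next I check the board heights and compute the approach.

```bash
cat > go.py <<'E'
import sys;from h import *
from station import bot, viewer, sense
# usage: go.py x y z roll pitch yaw(rad)  -> steps in tool axes from the measured pose
def step(p,e):
    s=sense();A=R.from_euler('xyz',s['ee_rot']);T=R.from_euler('xyz',e)
    print('t %.2f'%s['t'],'pos',np.round(s['ee_pos'],1),'d tool',np.round(A.inv().apply(np.array(p)-s['ee_pos']),1),'rotvec',np.round((A.inv()*T).as_rotvec(),4),'F',np.round(s['contact_force'],1))
if __name__=='__main__':
    v=list(map(float,sys.argv[1:]));step(v[:3],v[3:])
E
python3 - <<'E'
from h import *
c=load('top0');P=cloud(c);hsv=cv2.cvtColor(c['frame'],cv2.COLOR_RGB2HSV)
for x,y in((458,287),(450,-251)):
    g=(abs(P[...,0]-x)<70)&(abs(P[...,1]-y)<70)&(hsv[...,0]>45)&(hsv[...,0]<85)&(hsv[...,1]>80)
    print(g.sum(),np.percentile(P[g][:,2],[10,50,90]))
N=np.array([.4145,-.082,.9063]);N/=np.linalg.norm(N);y=np.array([.1935,.9811,0]);x=np.cross(y,N);M=np.stack([x,y,N],1)
print('seat tool rpy',(R.from_matrix(M)*R.from_euler('x',np.pi)).as_euler('xyz'),x)
E
python3 go.py 456 287.4 150 3.14159 0 -0.096; python3 inch.py '{"finger_gap":[85], "sx":[0], "sy":[0], "sz":[-20], "rx":[0], "ry":[0], "rz":[0]}'
```

```text
214 [18.83915169 21.33848583 24.23819872]
224 [19.64853955 21.91034233 24.83442986]
seat tool rpy [-3.14147042  0.43625839 -0.19472838] [ 0.88920919 -0.1753766  -0.42255113]
t 0.10 pos [ 254.6 -625.   230.6] d tool [ 530.7 -768.9   81.5] rotvec [-1.000e-03  2.000e-04  4.828e-01] F [-0.2 -0.2  0.2]
t: 0.22
ee_pos: [254.4, -624.6, 250.1]
ee_rot: [-3.138, -0.0, 0.387]
contact_force: [-1.1, 0.1, -0.2]
width: 84.8
gripper_force: 0.0
```

```bash
python3 inch.py '{"finger_gap":[85, 85, 85, 85, 85, 85, 85, 85, 85], "sx":[30, 30, 30, 30, 30, 30, 30, 30, 30], "sy":[-42, -42, -42, -42, -42, -42, -42, -42, -42], "sz":[0, 0, 0, 0, 0, 0, 0, 0, 0], "rx":[0, 0, 0, 0, 0, 0, 0, 0, 0], "ry":[0, 0, 0, 0, 0, 0, 0, 0, 0], "rz":[0, 0, 0, 0, 0, 0, 0, 0, 0]}' && python3 inch.py '{"finger_gap":[85, 85, 85, 85, 85, 85, 85, 85, 85, 85, 85, 85], "sx":[30, 30, 30, 30, 30, 30, 30, 30, 0, 0, 0, 0], "sy":[-42, -42, -42, -42, -42, -42, -42, -42, 0, 0, 0, 0], "sz":[0, 0, 0, 0, 0, 0, 0, 0, 0, 0, 0, 0], "rx":[0, 0, 0, 0, 0, 0, 0, 0, 0, 0, 0, 0], "ry":[0, 0, 0, 0, 0, 0, 0, 0, 0, 0, 0, 0], "rz":[0, 0, 0, 0, 0, 0, 0, 0, 0.16, 0.16, 0.16, 0]}'; python3 go.py 456 287.4 100 3.14159 0 -0.096
```

```text
t: 1.35
ee_pos: [362.1, -171.7, 252.9]
ee_rot: [3.14, -0.001, 0.386]
contact_force: [0.9, -0.2, -0.7]
width: 85.0
gripper_force: 0.0
t: 2.85
ee_pos: [457.7, 228.6, 252.6]
ee_rot: [-3.141, -0.001, -0.092]
contact_force: [-0.8, -0.0, -0.6]
width: 84.7
gripper_force: 0.0
t 2.85 pos [457.7 228.6 252.6] d tool [ -7.3 -58.3 152.6] rotvec [-0.0006 -0.001   0.0037] F [-0.8 -0.  -0.6]
```

```bash
python3 inch.py '{"finger_gap":[85, 85, 85, 85, 85, 85, 85, 85], "sx":[-7, 0, 0, 0, 0, 0, 0, 0], "sy":[-30, -28, 0, 0, 0, 0, 0, 0], "sz":[40, 40, 40, 32, 30, 25, 0, 0], "rx":[0, 0, 0, 0, 0, 0, 0, 0], "ry":[0, 0, 0, 0, 0, 0, 0, 0], "rz":[0, 0, 0, 0, 0, 0, 0, 0]}'; python3 go.py 456 287.4 26 3.14159 0 -0.096
```

```text
t: 3.85
ee_pos: [456.6, 287.2, 45.8]
ee_rot: [-3.141, -0.001, -0.091]
contact_force: [0.3, -0.2, 1.7]
width: 84.8
gripper_force: 0.0
t 3.85 pos [456.6 287.2  45.8] d tool [-0.7 -0.1 19.8] rotvec [-0.0008 -0.0012  0.0046] F [ 0.3 -0.2  1.7]
```

```bash
python3 inch.py '{"finger_gap":[85, 85, 0, 0, 0, 0, 0, 0], "sx":[-0.5, 0, 0, 0, 0, 0, 0, 0], "sy":[0, 0, 0, 0, 0, 0, 0, 0], "sz":[20, 0, 0, 0, 0, 0, 0, 0], "rx":[0, 0, 0, 0, 0, 0, 0, 0], "ry":[0, 0, 0, 0, 0, 0, 0, 0], "rz":[0, 0, 0, 0, 0, 0, 0, 0]}'; python3 go.py 456 287.4 26 3.14159 0 -0.096
```

```text
t: 4.85
ee_pos: [455.7, 287.1, 24.7]
ee_rot: [-3.141, -0.0, -0.093]
contact_force: [-0.1, -0.4, 7.2]
width: 12.7
gripper_force: 60.8
t 4.85 pos [455.7 287.1  24.7] d tool [ 0.2 -0.4 -1.3] rotvec [-0.0003 -0.0005  0.0028] F [-0.1 -0.4  7.2]
```

```bash
python3 inch.py '{"finger_gap":[0, 0, 0, 0, 0, 0], "sx":[0, 0, 0, 0, 0, 0], "sy":[0, 0, 0, 0, 0, 0], "sz":[-10, -30, -40, -40, -40, 0], "rx":[0, 0, 0, 0, 0, 0], "ry":[0, 0, 0, 0, 0, 0], "rz":[0, 0, 0, 0, 0, 0]}'; python3 go.py 613 -18 184 -3.1415 .4363 -.1947
```

```text
t: 5.6
ee_pos: [456.4, 287.4, 187.9]
ee_rot: [-3.139, -0.004, -0.093]
contact_force: [-0.2, 1.0, -1.6]
width: 12.9
gripper_force: 60.1
t 5.60 pos [456.4 287.4 187.9] d tool [184.4 289.5   3.8] rotvec [ 0.0192 -0.4398  0.1006] F [-0.2  1.  -1.6]
```

```bash
python3 inch.py '{"finger_gap":[0, 0, 0, 0, 0, 0, 0, 0, 0, 0, 0, 0], "sx":[23, 23, 23, 23, 23, 23, 23, 23, 0, 0, 0, 0], "sy":[36, 36, 36, 36, 36, 36, 36, 37, 0, 0, 0, 0], "sz":[0, 0, 0, 0, 0, 0, 0, 0, 0, 0, 0, 0], "rx":[0, 0, 0, 0, 0, 0, 0, 0, 0.006, 0.006, 0.006, 0], "ry":[0, 0, 0, 0, 0, 0, 0, 0, -0.146, -0.147, -0.147, 0], "rz":[0, 0, 0, 0, 0, 0, 0, 0, 0.034, 0.033, 0.033, 0]}'; python3 go.py 612.7 -17.6 123.5 -3.1415 .4363 -.1947
```

```text
t: 7.1
ee_pos: [612.1, -18.2, 181.0]
ee_rot: [3.137, 0.445, -0.197]
contact_force: [-1.3, -0.8, -2.7]
width: 12.6
gripper_force: 59.9
t 7.10 pos [612.1 -18.2 181. ] d tool [25.2 -1.  51.7] rotvec [ 0.0043  0.0088 -0.0017] F [-1.3 -0.8 -2.7]
```

```bash
python3 inch.py '{"finger_gap":[0, 0, 0, 0], "sx":[12, 13, 0, 0], "sy":[-0.5, -0.5, 0, 0], "sz":[26, 26, 0, 0], "rx":[0.004, 0, 0, 0], "ry":[0.009, 0, 0, 0], "rz":[-0.002, 0, 0, 0]}'; python3 go.py 612.7 -17.6 123.5 -3.1415 .4363 -.1947
python3 - <<'E'
from station import bot, viewer, sense
import cv2,pickle,numpy as np
im=[]
for n in('side','top'):
    c=viewer.capture(n);pickle.dump(c,open(f'pics/{n}1.pkl','wb'))
    f=c['frame'][:,:,::-1];f=f[130:270,190:350] if n=='side' else f[150:290,190:350]
    im.append(cv2.resize(f,(400,350),interpolation=cv2.INTER_CUBIC))
cv2.imwrite('pics/h1.png',np.hstack(im))
E
```

```text
t: 7.6
ee_pos: [612.9, -17.1, 128.0]
ee_rot: [-3.141, 0.429, -0.193]
contact_force: [0.7, 0.7, -0.8]
width: 12.7
gripper_force: 59.9
t 7.60 pos [612.9 -17.1 128. ] d tool [1.8 0.5 4.2] rotvec [ 0.     -0.0077  0.0015] F [ 0.7  0.7 -0.8]
```

View pics/h1.png

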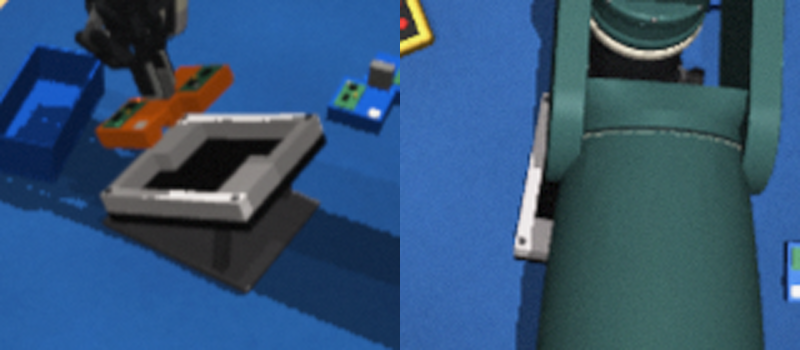

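The left panel (side camera) shows the held carrier hovering beyond and above the recess, tilted like it, with the white-square end nearest. In the top camera (right panel) the arm hides it. So I measure its offset from the frame with the side camera.

```bash
cat > held.py <<'E'
from h import *
import sys
from station import bot, viewer, sense
np.set_printoptions(precision=2,suppress=True)
def ext(c,mask,o0,N0,ax,band=8,tol=2.5,fit=True):
    P=cloud(c);Rc=R.from_euler('xyz',c['attitude']).as_matrix();O=np.array(c['origin'])
    pts=P[mask];o=o0;N=N0
    k=abs((pts-o)@N)<band
    for _ in range(6):
        o=pts[k].mean(0);
        if fit: N=np.linalg.svd(pts[k]-o)[2][2];N=N*np.sign(N[2])
        r=(pts-o)@N;k=abs(r)<tol*1.5
    m=mask&(abs((P-o)@N)<tol);n,l,st,_=cv2.connectedComponentsWithStats(cv2.morphologyEx(m.astype(np.uint8),cv2.MORPH_CLOSE,np.ones((3,3))))
    v,u=np.nonzero((l==1+np.argmax(st[1:,4])) if len(sys.argv)<2 else m)
    d=np.stack([(u-c['cx'])/c['fx'],(v-c['cy'])/c['fy'],np.ones(len(u))],-1)@Rc.T
    q=O+d*(((o-O)@N)/(d@N))[:,None]
    a=(q-o)@ax[0];b=(q-o)@ax[1];f=lambda t:(np.percentile(t,.5),np.percentile(t,99.5))
    ea,eb=f(a),f(b);C=o+ax[0]*sum(ea)/2+ax[1]*sum(eb)/2
    rr=cv2.minAreaRect(np.stack([a,b],-1).astype(np.float32))
    print(' N',N,'n',k.sum(),'centre',C,'size',ea[1]-ea[0],eb[1]-eb[0],'rect',np.array(rr[1]),rr[2],'rectC',o+ax[0]*rr[0][0]+ax[1]*rr[0][1]); return C
N=np.array([.4145,-.082,.9063]);N/=np.linalg.norm(N);Y=np.array([.1935,.9811,0]);X=np.cross(Y,N)
if __name__=='__main__':
    c0=load('side0');P=cloud(c0);hsv=cv2.cvtColor(c0['frame'],cv2.COLOR_RGB2HSV)
    box=(P[...,0]>420)&(P[...,0]<680)&(abs(P[...,1]-10)<130)&(P[...,2]>22)&(P[...,2]<135)
    m=box&(hsv[...,1]<60)&(hsv[...,2]>170)
    print('rim side');C=ext(c0,m,np.array([557.,-6,78]),N,(X,Y))
    c=load('side1');P=cloud(c);hsv=cv2.cvtColor(c['frame'],cv2.COLOR_RGB2HSV)
    box=(P[...,0]>500)&(abs(P[...,1]+20)<130)&(P[...,2]>60)&(P[...,2]<200)
    m=box&(hsv[...,0]<18)&(hsv[...,1]>150)&(hsv[...,2]>80)
    s=sense();tc=np.array(s['ee_pos']);A=R.from_euler('xyz',s['ee_rot']).as_matrix()
    g=tc+A[:,2]*4.7
    print('carrier');ax=(A[:,0],-A[:,1]);D=ext(c,m,g,-A[:,2],ax)
    print('tcp-based top centre',g,'cam-tcp in tool axes',A.T@(D-g))
    print('rel rim->carrier in (X,Y,N) cam',np.array([X,Y,N])@(D-C))
E
python3 held.py
```

```text
rim side
 N [ 0.41 -0.08  0.91] n 860 centre [557.99  -6.58  78.24] size 168.84686987855437 148.37252259887612 rect [169.17 148.65] 1.7797149419784546 rectC [556.79  -5.09  78.93]
carrier
 N [ 0.38 -0.06  0.92] n 324 centre [607.06 -10.21 126.47] size 77.67024284411511 115.30519088524898 rect [126.27  66.26] 77.46587371826172 rectC [603.32  -9.51 128.2 ]
tcp-based top centre [611.21 -16.81 123.98] cam-tcp in tool axes [-5.89 -5.68 -0.04]
rel rim->carrier in (X,Y,N) cam [23.89  5.94 64.34]
```

```bash
cat > feat.py <<'E'
from held import *
def feats(c,box,top_o,N):
    """white square and the two boards: blob centroids, rays cast onto the carrier's top plane"""
    hsv=cv2.cvtColor(c['frame'],cv2.COLOR_RGB2HSV);Rc=R.from_euler('xyz',c['attitude']).as_matrix();O=np.array(c['origin']);out=[]
    for nm,m in(('w',(hsv[...,1]<90)&(hsv[...,2]>150)),('g',(hsv[...,0]>40)&(hsv[...,0]<90)&(hsv[...,1]>60))):
        n,l,st,ce=cv2.connectedComponentsWithStats((m&box).astype(np.uint8))
        for i in np.argsort(-st[1:,4])[:2 if nm=='g' else 1]+1:
            u,v=ce[i];d=Rc@[(u-c['cx'])/c['fx'],(v-c['cy'])/c['fy'],1];p=O+d*((top_o-O)@N)/(d@N);out.append((nm,int(st[i,4]),p,(u,v)))
    return out
if __name__=='__main__':
    for n,ctr in(('side0',(454.4,288)),('top0',(458,286.8))):
        c=load(n);P=cloud(c)
        o=np.array([*ctr,21.5 if n[0]=='s' else 20.3]);box=(abs(P[...,0]-o[0])<70)&(abs(P[...,1]-o[1])<75)&(P[...,2]>12)&(P[...,2]<35)
        M=R.from_euler('z',-.096).as_matrix()
        for f in feats(c,box,o,np.array([0,0,1.])): print(n,f[0],f[1],'carrier xy',(M.T@(f[2]-o))[:2],np.array(f[3]))
    c=load('side1');P=cloud(c);tc=np.array([612.9,-17.1,128]);A=R.from_euler('xyz',[-3.141,.429,-.193]).as_matrix();g=tc+A[:,2]*4.7
    box=(np.abs((P-g)@A[:,2])<8)&(np.linalg.norm(P-g,axis=-1)<80)
    k=(P[box]-g)@A[:,2];print('plane offset along tool z',np.median(k))
    for f in feats(c,box,g+A[:,2]*np.median(k),A[:,2]): v=A.T@(f[2]-g);print('held',f[0],f[1],'xy vs tcp',v[0],-v[1],np.array(f[3]))
    cv2.imwrite('pics/z1.png',cv2.resize(c['frame'][145:245,220:330,::-1],(770,600),interpolation=cv2.INTER_CUBIC))
E
python3 feat.py
```

```text
side0 w 32 carrier xy [-10.64  50.34] [261.06 341.06]
side0 g 200 carrier xy [22.55 34.84] [249.47 327.32]
side0 g 176 carrier xy [-21.57 -33.93] [285.53 309.73]
top0 w 23 carrier xy [-12.1   50.16] [134.   269.17]
top0 g 126 carrier xy [-23.19 -35.47] [167.7  275.87]
top0 g 123 carrier xy [20.5  33.25] [141.75 256.62]
plane offset along tool z -1.1219393140049418
held w 4 xy vs tcp -9.80794964151987 49.935793626755775 [245.5  179.25]
held g 35 xy vs tcp 23.45233964722661 42.12375625052043 [236.74 177.37]
held g 30 xy vs tcp -24.799214954967564 -39.98084138503495 [271.67 159.3 ]
```

View pics/z1.png

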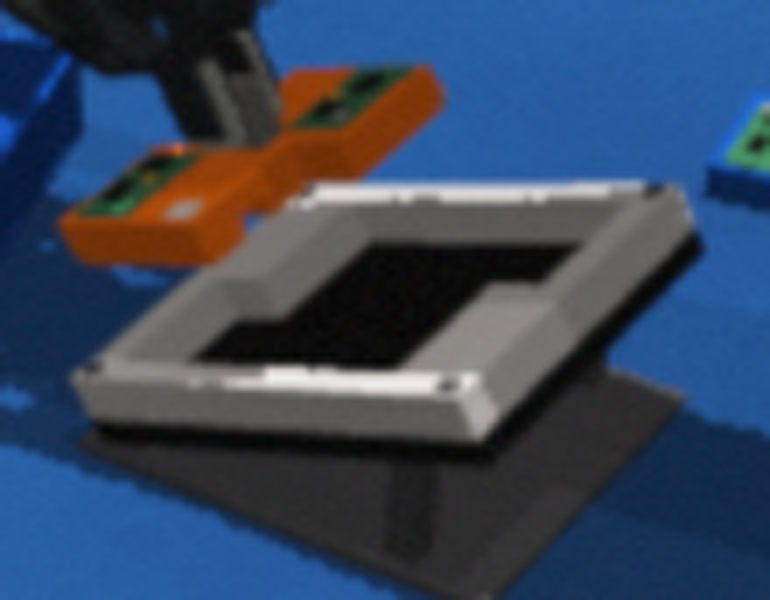

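The carrier's camera position agrees with the TCP-based one to within 1–2 mm. I'll insert it about 3 mm upslope, where there's free room, and then push it down to the lower wall.

```bash
python3 inch.py '{"finger_gap":[0, 0, 0, 0], "sx":[-2, 0, 0, 0], "sy":[0.5, 0, 0, 0], "sz":[20, 15, 0, 0], "rx":[0, 0, 0, 0], "ry":[-0.007, 0, 0, 0], "rz":[0.001, 0, 0, 0]}'; python3 go.py 584.1 -12.1 70.3 -3.1415 .4363 -.1947
```

```text
t: 8.2
ee_pos: [596.5, -14.5, 95.9]
ee_rot: [-3.142, 0.438, -0.195]
contact_force: [-0.4, -0.2, -1.3]
width: 12.8
gripper_force: 59.9
t 8.20 pos [596.5 -14.5  95.9] d tool [-0.6  0.1 28.5] rotvec [0.0001 0.0017 0.    ] F [-0.4 -0.2 -1.3]
```

```bash
python3 inch.py '{"finger_gap":[0, 0, 0, 0, 0], "sx":[-0.5, 0, 0, 0, 0], "sy":[0, 0, 0, 0, 0], "sz":[5, 3, 3, 2, 0], "rx":[0, 0, 0, 0, 0], "ry":[0, 0, 0, 0, 0], "rz":[0, 0, 0, 0, 0]}'; python3 go.py 584.1 -12.1 70.3 -3.1415 .4363 -.1947
```

```text
t: 8.82
ee_pos: [590.5, -13.3, 84.0]
ee_rot: [3.142, 0.438, -0.195]
contact_force: [1.5, -0.2, -1.1]
width: 12.7
gripper_force: 59.9
t 8.82 pos [590.5 -13.3  84. ] d tool [-0.   0.  15.2] rotvec [ 0.0001  0.002  -0.    ] F [ 1.5 -0.2 -1.1]
```

```bash
python3 inch.py '{"finger_gap":[0, 0, 0, 0], "sx":[0, 0, 0, 0], "sy":[0, 0, 0, 0], "sz":[2, 2, 1, 0], "rx":[0, 0, 0, 0], "ry":[0, 0, 0, 0], "rz":[0, 0, 0, 0]}';  python3 go.py 584.1 -12.1 70.3 -3.1415 .4363 -.1947; python3 inch.py '{"finger_gap":[0, 0, 0], "sx":[0, 0, 0], "sy":[0, 0, 0], "sz":[2, 2, 0], "rx":[0, 0, 0], "ry":[0, 0, 0], "rz":[0, 0, 0]}'; python3 go.py 584.1 -12.1 70.3 -3.1415 .4363 -.1947
```

```text
t: 9.32
ee_pos: [588.4, -12.9, 79.6]
ee_rot: [-3.142, 0.438, -0.195]
contact_force: [-0.2, 0.7, -2.2]
width: 12.7
gripper_force: 59.9
t 9.32 pos [588.4 -12.9  79.6] d tool [-0.   0.  10.2] rotvec [ 0.0001  0.002  -0.    ] F [-0.2  0.7 -2.2]
t: 9.7
ee_pos: [586.7, -12.6, 75.8]
ee_rot: [3.142, 0.438, -0.195]
contact_force: [0.8, -0.5, -1.5]
width: 12.5
gripper_force: 59.9
t 9.70 pos [586.7 -12.6  75.8] d tool [-0.   0.   6.1] rotvec [ 0.0001  0.0021 -0.    ] F [ 0.8 -0.5 -1.5]
```

```bash
python3 inch.py '{"finger_gap":[0, 0, 0], "sx":[0, 0, 0], "sy":[0, 0, 0], "sz":[2, 2, 0], "rx":[0, 0, 0], "ry":[0, 0, 0], "rz":[0, 0, 0]}';python3 inch.py '{"finger_gap":[0, 0, 0], "sx":[0, 0, 0], "sy":[0, 0, 0], "sz":[1, 1, 0], "rx":[0, 0, 0], "ry":[0, 0, 0], "rz":[0, 0, 0]}'; python3 go.py 584.1 -12.1 70.3 -3.1415 .4363 -.1947
```

```text
t: 10.07
ee_pos: [585.0, -12.2, 72.2]
ee_rot: [-3.142, 0.438, -0.195]
contact_force: [0.6, 0.5, -2.1]
width: 13.0
gripper_force: 59.9
t: 10.45
ee_pos: [584.2, -12.1, 70.5]
ee_rot: [3.142, 0.438, -0.195]
contact_force: [-0.2, -0.2, -1.6]
width: 12.9
gripper_force: 59.9
t 10.45 pos [584.2 -12.1  70.5] d tool [-0.   0.   0.2] rotvec [0.0001 0.002  0.    ] F [-0.2 -0.2 -1.6]
```

Now I'll feel for the floor, then push down the slope to the wall.

```bash
python3 inch.py '{"finger_gap":[0, 0, 0], "sx":[0, 0, 0], "sy":[0, 0, 0], "sz":[0.5, 0.5, 0], "rx":[0, 0, 0], "ry":[0, 0, 0], "rz":[0, 0, 0]}' | grep -E 'pos|force'; python3 inch.py '{"finger_gap":[0, 0], "sx":[1, 0], "sy":[0, 0], "sz":[0, 0], "rx":[0, 0], "ry":[0, 0], "rz":[0, 0]}'| grep -E 'pos|force'; python3 inch.py '{"finger_gap":[0, 0], "sx":[1, 0], "sy":[0, 0], "sz":[0, 0], "rx":[0, 0], "ry":[0, 0], "rz":[0, 0]}'| grep -E 'pos|force'; python3 inch.py '{"finger_gap":[0, 0], "sx":[1, 0], "sy":[0, 0], "sz":[0, 0], "rx":[0, 0], "ry":[0, 0], "rz":[0, 0]}'| grep -E 'pos|force'
```

```text
ee_pos: [584.0, -12.0, 70.0]
contact_force: [0.0, -0.2, 3.1]
gripper_force: 60.6
ee_pos: [585.0, -12.2, 69.6]
contact_force: [0.2, 0.5, 4.9]
gripper_force: 60.9
ee_pos: [585.9, -12.4, 69.1]
contact_force: [0.4, 1.2, 5.7]
gripper_force: 61.0
ee_pos: [586.7, -12.5, 68.7]
contact_force: [-0.1, -0.1, 4.8]
gripper_force: 61.0
```

```bash
python3 inch.py '{"finger_gap":[0, 0], "sx":[1, 0], "sy":[0, 0], "sz":[0, 0], "rx":[0, 0], "ry":[0, 0], "rz":[0, 0]}' | grep -E 'pos|force'; python3 inch.py '{"finger_gap":[0, 0], "sx":[1, 0], "sy":[0, 0], "sz":[0, 0], "rx":[0, 0], "ry":[0, 0], "rz":[0, 0]}'| grep -E 'pos|force'
```

```text
ee_pos: [587.7, -12.7, 68.3]
contact_force: [-0.3, -0.7, 5.2]
gripper_force: 61.0
ee_pos: [588.5, -12.9, 67.9]
contact_force: [0.1, -0.2, 6.8]
gripper_force: 61.0
```

```bash
for i in 1 2; do :; done; python3 inch.py '{"finger_gap":[0, 0], "sx":[0.7, 0], "sy":[0, 0], "sz":[0, 0], "rx":[0, 0], "ry":[0, 0], "rz":[0, 0]}' | grep -E 'pos|force'; python3 inch.py '{"finger_gap":[0, 0], "sx":[0.7, 0], "sy":[0, 0], "sz":[0, 0], "rx":[0, 0], "ry":[0, 0], "rz":[0, 0]}'| grep -E 'pos|force'; python3 inch.py '{"finger_gap":[0, 0], "sx":[0.7, 0], "sy":[0, 0], "sz":[0, 0], "rx":[0, 0], "ry":[0, 0], "rz":[0, 0]}'| grep -E 'pos|force'
```

```text
ee_pos: [589.1, -13.0, 67.6]
contact_force: [0.1, 0.2, 5.6]
gripper_force: 60.9
ee_pos: [589.6, -13.1, 67.4]
contact_force: [-1.8, 1.5, 7.1]
gripper_force: 61.0
ee_pos: [589.8, -13.1, 67.4]
contact_force: [-6.7, 1.7, 10.8]
gripper_force: 61.2
```

Wall contact: orange is on the floor and against the lower wall. I release and retreat.

```bash
python3 inch.py '{"finger_gap":[0, 85, 85, 85, 85, 85, 85, 85, 85, 85], "sx":[-0.5, 0, 0, 0, 0, 0, 0, 0, 0, 0], "sy":[0, 0, 0, 0, 0, 0, 0, 0, 0, 0], "sz":[0, 0, 0, 0, 0, -10, -40, -50, -50, 0], "rx":[0, 0, 0, 0, 0, 0, 0, 0, 0, 0], "ry":[0, 0, 0, 0, 0, 0, 0, 0, 0, 0], "rz":[0, 0, 0, 0, 0, 0, 0, 0, 0, 0]}'; python3 go.py 449 -250.2 150 -3.1415 0 -.066
python3 - <<'E'
from station import bot, viewer, sense
import cv2,pickle
c=viewer.capture('side');pickle.dump(c,open('pics/side2.pkl','wb'))
cv2.imwrite('pics/z2.png',cv2.resize(c['frame'][145:245,220:330,::-1],(770,600),interpolation=cv2.INTER_CUBIC))
E
```

```text
t: 14.08
ee_pos: [654.2, -25.9, 207.1]
ee_rot: [-3.141, 0.432, -0.195]
contact_force: [-0.8, -0.5, -0.3]
width: 84.9
gripper_force: 0.0
t 14.07 pos [654.2 -25.9 207.1] d tool [-119.5  259.9  117.8] rotvec [-0.0283  0.4313 -0.1268] F [-0.8 -0.5 -0.3]
```

View pics/z2.png

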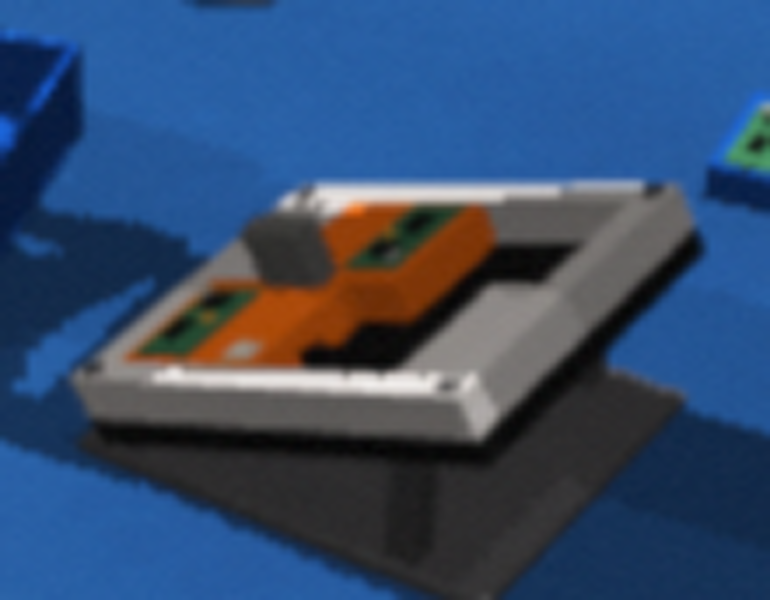

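The crop shows the orange carrier flush in the lower seat, with the white square at (240,348) and its top level with the rim. Next is blue.

```bash
python3 inch.py '{"finger_gap":[85, 85, 85, 85], "sx":[0, 0, 0, 0], "sy":[0, 0, 0, 0], "sz":[0, 0, 0, 0], "rx":[-0.009, -0.009, -0.009, 0], "ry":[0.144, 0.144, 0.144, 0], "rz":[-0.042, -0.042, -0.042, 0]}'; python3 go.py 448.8 -250.2 150 -3.1415 0 -.066
```

```text
t: 14.62
ee_pos: [650.6, -25.1, 202.9]
ee_rot: [-3.14, 0.005, -0.066]
contact_force: [-0.5, -0.1, -0.1]
width: 85.2
gripper_force: 0.0
t 14.62 pos [650.6 -25.1 202.9] d tool [-186.2  238.    53.4] rotvec [-0.0013  0.0049 -0.0005] F [-0.5 -0.1 -0.1]
```

```bash
python3 inch.py '{"finger_gap":[85, 85, 85, 85, 85, 85, 85, 85, 85, 85, 85], "sx":[-31, -31, -31, -31, -31, -31, 0, 0, 0, 0, 0], "sy":[39.5, 39.5, 39.5, 39.5, 40, 40, 0, 0, 0, 0, 0], "sz":[0, 0, 0, 0, 20, 33, 40, 40, 20, 0, 0], "rx":[-0.001, 0, 0, 0, 0, 0, 0, 0, 0, 0, 0], "ry":[0.005, 0, 0, 0, 0, 0, 0, 0, 0, 0, 0], "rz":[0, 0, 0, 0, 0, 0, 0, 0, 0, 0, 0]}'; python3 go.py 448.8 -250.2 25 -3.1415 0 -.066
```

```text
t: 16.0
ee_pos: [451.4, -250.7, 51.2]
ee_rot: [3.142, -0.0, -0.067]
contact_force: [0.4, -0.1, 0.6]
width: 84.8
gripper_force: 0.0
t 16.00 pos [ 451.4 -250.7   51.2] d tool [-2.6 -0.4 26.2] rotvec [ 0.0002 -0.0004 -0.0007] F [ 0.4 -0.1  0.6]
```

```bash
python3 inch.py '{"finger_gap":[85, 85, 85, 0, 0, 0, 0, 0, 0], "sx":[-2.6, 0, 0, 0, 0, 0, 0, 0, 0], "sy":[-0.4, 0, 0, 0, 0, 0, 0, 0, 0], "sz":[14, 12, 0, 0, 0, 0, 0, 0, 0], "rx":[0, 0, 0, 0, 0, 0, 0, 0, 0], "ry":[0, 0, 0, 0, 0, 0, 0, 0, 0], "rz":[0, 0, 0, 0, 0, 0, 0, 0, 0]}'; python3 inch.py '{"finger_gap":[0, 0, 0, 0, 0, 0], "sx":[0, 0, 0, 0, 0, 0], "sy":[0, 0, 0, 0, 0, 0], "sz":[-10, -30, -40, -40, -40, 0], "rx":[0, 0, 0, 0, 0, 0], "ry":[0, 0, 0, 0, 0, 0], "rz":[0, 0, 0, 0, 0, 0]}'; python3 go.py 558 -4 184 -3.1415 .4363 -.1947
```

```text
t: 17.12
ee_pos: [448.2, -250.0, 24.2]
ee_rot: [-3.141, -0.0, -0.067]
contact_force: [0.1, -0.1, 5.8]
width: 13.2
gripper_force: 60.2
t: 17.88
ee_pos: [448.9, -250.4, 187.3]
ee_rot: [3.14, -0.004, -0.067]
contact_force: [-0.0, 0.0, -3.2]
width: 12.8
gripper_force: 59.4
t 17.88 pos [ 448.9 -250.4  187.3] d tool [  92.4 -253.2    3.1] rotvec [ 0.0296 -0.4395  0.1255] F [-0.   0.  -3.2]
```

```bash
python3 inch.py '{"finger_gap":[0, 0, 0, 0, 0, 0, 0, 0, 0, 0], "sx":[16, 16, 16, 16, 15, 15, 0, 0, 0, 0], "sy":[-42, -42, -42, -42, -42, -41, 0, 0, 0, 0], "sz":[0, 0, 0, 0, 0, 0, 0, 0, 0, 0], "rx":[0, 0, 0, 0, 0, 0, 0.01, 0.01, 0.01, 0], "ry":[0, 0, 0, 0, 0, 0, -0.146, -0.147, -0.147, 0], "rz":[0, 0, 0, 0, 0, 0, 0.042, 0.042, 0.042, 0]}'; python3 go.py 560 -7.3 147 -3.1415 .4363 -.1947
```

```text
t: 19.12
ee_pos: [558.9, -6.1, 180.8]
ee_rot: [-3.14, 0.446, -0.195]
contact_force: [0.7, -0.6, -3.4]
width: 13.1
gripper_force: 59.6
t 19.12 pos [558.9  -6.1 180.8] d tool [15.8  1.  30. ] rotvec [-0.0017  0.0098 -0.0004] F [ 0.7 -0.6 -3.4]
```

```bash
python3 inch.py '{"finger_gap":[0, 0, 0, 0, 0], "sx":[16, 0, 0, 0, 0], "sy":[1, 0, 0, 0, 0], "sz":[15, 25, 15, 0, 0], "rx":[-0.002, 0, 0, 0, 0], "ry":[0.01, 0, 0, 0, 0], "rz":[0, 0, 0, 0, 0]}'; python3 go.py 535.1 -2.4 92.7 -3.1415 .4363 -.1947
python3 - <<'E'
from held import *
c=viewer.capture('side');pickle.dump(c,open('pics/side3.pkl','wb'))
cv2.imwrite('pics/z3.png',cv2.resize(c['frame'][145:245,220:330,::-1],(770,600),interpolation=cv2.INTER_CUBIC))
E
```

```text
t: 19.75
ee_pos: [550.4, -5.1, 128.1]
ee_rot: [-3.141, 0.429, -0.194]
contact_force: [-0.0, -0.6, -2.5]
width: 13.2
gripper_force: 59.7
t 19.75 pos [550.4  -5.1 128.1] d tool [ 0.6  0.3 38.7] rotvec [-0.0001 -0.007   0.0006] F [-0.  -0.6 -2.5]
```

View pics/z3.png

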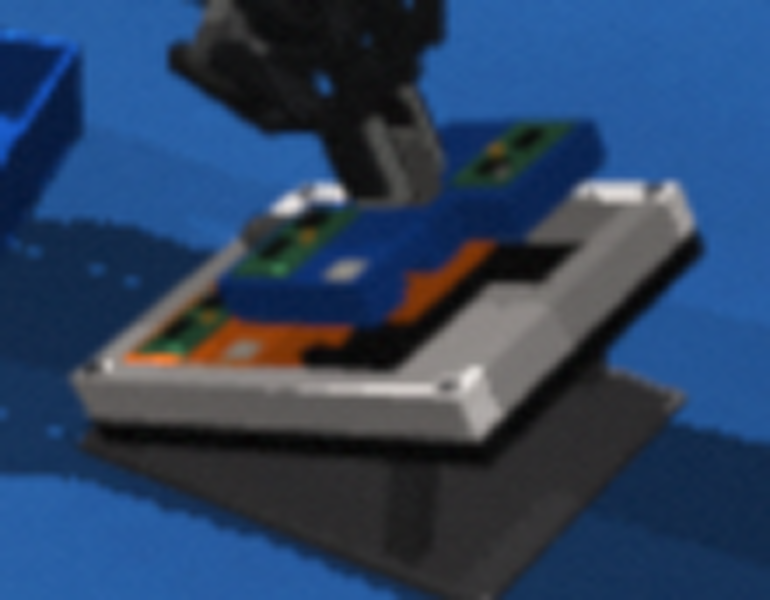

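Blue hovers over the upper seat, its white square at (348,268) and orange's at (240,348). I compare the two in-hand offsets using these same features.

Run:
```python
from feat import *
Rs=R.from_euler('xyz',[3.1416,.438,-.195]).as_matrix()
for n,tc,A,h in(('side2',[589.5,-13.1,67.4],Rs,4.7),('side3',[550.4,-5.1,128.1],R.from_euler('xyz',[-3.141,.429,-.194]).as_matrix(),4.2)):
    c=load(n);P=cloud(c);g=np.array(tc)+A[:,2]*h
    L=(P-g)@A
    box=(abs(L[...,2])<9)&(abs(L[...,0])<42)&(abs(L[...,1])<61)
    b2=box&(abs(L[...,2])<5)
    k=np.median(L[b2][:,2]);print(n,'plane off',k)
    for f in feats(c,box if n=='side3' else box&(L[...,1]>-56),g+A[:,2]*k,A[:,2]): v=A.T@(f[2]-g);print(f[0],f[1],'x %.1f y %.1f'%(v[0],-v[1]),np.array(f[3]))
```

```text
side2 plane off -1.521612562353711
w 26 x 13.7 y -56.9 [270.62 178.42]
g 33 x -27.2 y -37.6 [279.42 182.61]
g 32 x 21.7 y 42.5 [245.84 200.31]
side3 plane off -1.4343593914163375
w 3 x 28.4 y 3.3 [267. 178.]
g 66 x 22.3 y 37.1 [261.11 185.8 ]
g 42 x -25.5 y -39.0 [294.86 168.55]
```

Run:
```python
from feat import *
for n,tc,e,h,uv in(('side2',[589.5,-13.1,67.4],[3.1416,.438,-.195],4.7,(254.3,203)),('side3',[550.4,-5.1,128.1],[-3.141,.429,-.194],4.2,(269.7,189.7))):
    c=load(n);A=R.from_euler('xyz',e).as_matrix();g=np.array(tc)+A[:,2]*(h-1.5);O=np.array(c['origin']);Rc=R.from_euler('xyz',c['attitude']).as_matrix()
    v=c['frame'].astype(int);r=slice(int(uv[1])-5,int(uv[1])+6);q=slice(int(uv[0])-6,int(uv[0])+7)
    w=v[r,q].min(-1).astype(float);w=np.clip(w-70,0,None);yy,xx=np.mgrid[r,q];u,vv=(xx*w).sum()/w.sum(),(yy*w).sum()/w.sum()
    d=Rc@[(u-c['cx'])/c['fx'],(vv-c['cy'])/c['fy'],1];p=O+d*((g-O)@A[:,2])/(d@A[:,2]);t=A.T@(p-g);print(n,u,vv,w.max(),'x %.1f y %.1f'%(t[0],-t[1]))
```

```text
side2 254.04867157847733 206.97008260772495 154.0 x -22.8 y 67.5
side3 268.806 189.614 62.0 x -10.5 y 51.8
```

```bash
python3 inch.py '{"finger_gap":[0, 0, 0, 0, 0], "sx":[1, 0, 0, 0, 0], "sy":[0.3, 0, 0, 0, 0], "sz":[10, 4, 2, 0, 0], "rx":[0, 0, 0, 0, 0], "ry":[-0.007, 0, 0, 0, 0], "rz":[0.001, 0, 0, 0, 0]}'; python3 go.py 535.5 -2.5 92.5 -3.1415 .438 -.1947
```

```text
t: 20.42
ee_pos: [544.4, -4.2, 112.4]
ee_rot: [3.141, 0.438, -0.195]
contact_force: [-0.5, 0.3, -2.5]
width: 12.8
gripper_force: 59.6
t 20.43 pos [544.4  -4.2 112.4] d tool [ 0.3  0.  21.8] rotvec [-0.0001 -0.     -0.0007] F [-0.5  0.3 -2.5]
```

```bash
python3 inch.py '{"finger_gap":[0, 0, 0], "sx":[0.3, 0, 0], "sy":[0, 0, 0], "sz":[2, 1, 0], "rx":[0, 0, 0], "ry":[0, 0, 0], "rz":[0, 0, 0]}'| grep -E 'pos|ct_force'; python3 inch.py '{"finger_gap":[0, 0, 0], "sx":[0, 0, 0], "sy":[0, 0, 0], "sz":[1, 1, 0], "rx":[0, 0, 0], "ry":[0, 0, 0], "rz":[0, 0, 0]}'| grep -E 'pos|ct_force'; python3 go.py 535.5 -2.5 92.5 -3.1415 .438 -.1947
```

```text
ee_pos: [543.2, -4.0, 109.2]
contact_force: [0.0, -0.2, -2.6]
ee_pos: [542.3, -3.9, 107.4]
contact_force: [0.7, -0.6, -3.2]
t 21.18 pos [542.3  -3.9 107.4] d tool [ 0.   0.  16.5] rotvec [-0.      0.0004 -0.0007] F [ 0.7 -0.6 -3.2]
```

```bash
python3 inch.py '{"finger_gap":[0, 0, 0], "sx":[0, 0, 0], "sy":[0, 0, 0], "sz":[1, 1, 0], "rx":[0, 0, 0], "ry":[0, 0, 0], "rz":[0, 0, 0]}'| grep -E 'pos|ct_force'; python3 inch.py '{"finger_gap":[0, 0, 0], "sx":[0, 0, 0], "sy":[0, 0, 0], "sz":[1, 1, 0], "rx":[0, 0, 0], "ry":[0, 0, 0], "rz":[0, 0, 0]}'| grep -E 'pos|ct_force'; python3 go.py 535.5 -2.5 92.5 -3.1415 .438 -.1947
```

```text
ee_pos: [541.5, -3.7, 105.6]
contact_force: [0.1, -0.5, -2.7]
ee_pos: [540.7, -3.5, 103.8]
contact_force: [0.1, -1.0, -3.1]
t 21.93 pos [540.7  -3.5 103.8] d tool [ 0.   0.  12.5] rotvec [ 0.      0.0004 -0.0007] F [ 0.1 -1.  -3.1]
```

No contact so far; it is about 7.5 mm in. I continue past the rail level.

```bash
python3 inch.py '{"finger_gap":[0, 0, 0], "sx":[0, 0, 0], "sy":[0, 0, 0], "sz":[2, 2, 0], "rx":[0, 0, 0], "ry":[0, 0, 0], "rz":[0, 0, 0]}'| grep -E 'pos|ct_force'; python3 inch.py '{"finger_gap":[0, 0, 0], "sx":[0, 0, 0], "sy":[0, 0, 0], "sz":[2, 2, 0], "rx":[0, 0, 0], "ry":[0, 0, 0], "rz":[0, 0, 0]}'| grep -E 'pos|ct_force'; python3 inch.py '{"finger_gap":[0, 0, 0], "sx":[0, 0, 0], "sy":[0, 0, 0], "sz":[1, 1, 0], "rx":[0, 0, 0], "ry":[0, 0, 0], "rz":[0, 0, 0]}'| grep -E 'pos|ct_force'; python3 go.py 535.5 -2.5 92.5 -3.1415 .438 -.1947
```

```text
ee_pos: [539.0, -3.2, 100.1]
contact_force: [1.0, 0.9, -2.2]
ee_pos: [537.3, -2.8, 96.5]
contact_force: [-0.2, 0.4, -2.5]
ee_pos: [536.5, -2.7, 94.7]
contact_force: [-0.1, -0.1, -2.7]
t 23.05 pos [536.5  -2.7  94.7] d tool [0.  0.  2.5] rotvec [-0.      0.0004 -0.0007] F [-0.1 -0.1 -2.7]
```

```bash
python3 inch.py '{"finger_gap":[0, 0, 0], "sx":[0, 0, 0], "sy":[0, 0, 0], "sz":[1, 1, 0], "rx":[0, 0, 0], "ry":[0, 0, 0], "rz":[0, 0, 0]}'| grep -E 'pos|ct_force'; python3 inch.py '{"finger_gap":[0, 0], "sx":[0, 0], "sy":[0, 0], "sz":[1, 0], "rx":[0, 0], "ry":[0, 0], "rz":[0, 0]}'| grep -E 'pos|ct_force'; python3 go.py 535.5 -2.5 92.5 -3.1415 .438 -.1947
```

```text
ee_pos: [535.7, -2.5, 92.9]
contact_force: [-0.4, 0.1, -2.3]
ee_pos: [535.5, -2.5, 92.4]
contact_force: [0.1, -0.2, 1.9]
t 23.68 pos [535.5  -2.5  92.4] d tool [-0.   0.  -0.1] rotvec [-0.0001 -0.0002 -0.0007] F [ 0.1 -0.2  1.9]
```

Blue is on the floor. I release it, retreat, and move clear so both cameras can check.

```bash
python3 inch.py '{"finger_gap":[85, 85, 85, 85, 85, 85, 85, 85, 85], "sx":[0, 0, 0, 0, 0, 0, 0, 0, 0], "sy":[0, 0, 0, 0, 0, 0, 0, 0, 0], "sz":[0, 0, 0, 0, -10, -40, -50, -50, 0], "rx":[0, 0, 0, 0, 0, 0, 0, 0, 0], "ry":[0, 0, 0, 0, 0, 0, 0, 0, 0], "rz":[0, 0, 0, 0, 0, 0, 0, 0, 0]}'; python3 inch.py '{"finger_gap":[85, 85, 85, 85, 85, 85, 85, 85], "sx":[-20, -20, -20, -20, -20, 0, 0, 0], "sy":[40, 40, 45, 45, 45, 45, 45, 0], "sz":[-20, -20, 0, 0, 0, 0, 0, 0], "rx":[0, 0, 0, 0, 0, 0, 0, 0], "ry":[0, 0, 0, 0, 0, 0, 0, 0], "rz":[0, 0, 0, 0, 0, 0, 0, 0]}'
python3 - <<'E'
from held import *
im=[]
for n in('side','top'):
    c=viewer.capture(n);pickle.dump(c,open(f'pics/{n}4.pkl','wb'));f=c['frame'][:,:,::-1]
    f=f[145:245,220:330] if n=='side' else f[175:275,215:325]
    im.append(cv2.resize(f,(400,364),interpolation=cv2.INTER_CUBIC))
    P=cloud(c);o=np.array([561,-7.6,76.7] if n=='top' else [557.5,-6.3,78.2]);L=(P-o)@np.array([X,Y,N]).T
    hsv=cv2.cvtColor(c['frame'],cv2.COLOR_RGB2HSV);ok=abs(L[...,2])<15
    rim=ok&(abs(L[...,0])<84)&(abs(L[...,1])<74)&((abs(L[...,0])>73)|(abs(L[...,1])>64))&(hsv[...,1]<60)&(hsv[...,2]>150)
    print(n,'rim',np.median(L[rim][:,2]))
    for nm,x in(('orange',30),('blue',-30)):
        for s in(-1,1):
            m=ok&(abs(L[...,0]-x-s*10)<22)&(abs(L[...,1]-s*38)<16);print(nm,s,round(float(np.median(L[m][:,2])),2),int(m.sum()))
cv2.imwrite('pics/end.png',np.hstack(im))
E
```

```text
t: 24.8
ee_pos: [599.7, -15.2, 232.0]
ee_rot: [-3.141, 0.433, -0.195]
contact_force: [-0.0, 0.1, -0.8]
width: 84.6
gripper_force: 0.0
t: 25.8
ee_pos: [465.5, -301.7, 306.1]
ee_rot: [3.141, 0.439, -0.198]
contact_force: [0.4, 0.6, -0.7]
width: 84.9
gripper_force: 0.0
side rim -0.2205884508629649
orange -1 1.39 43
orange 1 1.25 120
blue -1 1.77 106
blue 1 1.36 133
top rim -0.1423157582813749
orange -1 1.02 211
orange 1 0.66 212
blue -1 1.04 235
blue 1 0.77 235
```

View pics/end.png

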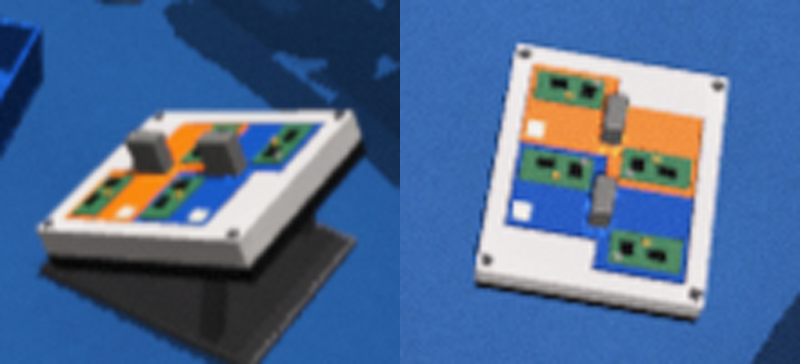

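Both views show the carriers interlocked and flush: orange lower, blue upper, white squares on the rail side. The roughly 1 mm excess over the rim fits the raised circuit boards. Handing in.

```bash
python3 -c "
from station import bot, viewer, sense
print(bot.job_done())"
```

```text
the job is handed in; nothing more can be done
None
```

Both carriers are in the recess, interlocked and flush with the frame to within about 1 mm by camera depth (orange lower, blue upper); I handed the job in at about 26 s, and the system accepted it without giving a verdict.

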